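# Turn a board turntable back one ratchet notch

### The arm

A 6-joint arm with a two-finger parallel gripper is mounted at the origin on the work surface. World frame = base frame: x ahead of the robot, y to its left, z up, the work surface at z = 0. Lengths are in m, angles in rad, forces in N, time in s.
With the tool pointing down it reaches from about 0.375 to 0.9 m from the base axis. Payload 3.1 kg.
Tool frame: the origin (TCP) lies midway between the tips of the shut fingers; the grasp point (between the pads) lies 19 mm behind it (manip.pinch_z is the z of the grasp point in the tool frame, in m); z points along the fingers, y is the line along which they close (so a half turn about z gives the same grasp; the last joint's range is limited). The gripper opens to 87 mm and grips with 3 to 60 N. Pads are 19 mm wide; open, the fingers measure 117 mm over their backs; the gripper's body (75 mm by 190 mm) begins 51 mm behind the grasp point.
Start: joints at [-1.522, 0.527, 1.433, -0, 1.181, -0.178], TCP at [0.141, -0.609, 0.223] pointing down, gripper open.
Joint ranges: [-3.08, 3.08], [-0.75, 2.2], [0.22, 2.44], [-1.43, 4.57], [0, 2.65], [-2.85, 2.85]. Speed limits (rad/s): [2.79, 2.79, 3.14, 3.14, 3.14, 3.14].

### API

Orientations are given as a unit quaternion [x, y, z, w].
In Python, from cell import readout, imaging, hand_in, manip gives the robot as it stands. The module is installed in compiled form; this text tells all that it offers.
- The arm moves only by the shell command python3 -m jog 'ROWS' [FORCE]. ROWS is JSON, a list of rows, each an object of numbers: "hand": the finger opening in m, from 0 to 0.087; "dx", "dy", "dz": the shift along the tool's x, y, z in m; "rx", "ry", "rz": the turn, a rotation vector about the tool's x, y, z in degrees. A call has exactly 8 rows; each row shifts and turns the commanded pose from where the row before left it, along the tool's axes as they then stand; what a row does not reach is not made up. A row lasts 1/8 s, in which the tool goes at most 62.5 mm and 10.7 degrees, less where a joint would pass 70% of its speed; a pose out of reach is approached as far as the arm can. A call with a gripper value outside its range is refused whole. The fingers move at their own pace and stop on an object; FORCE is the grip in N (left out, the last holds). Time passes only in rows, so rows that do not move let the fingers close, or fill a call up. It gives the time, the measured TCP pose, the force, the opening and the grip force at its end, in the units of the state.
- readout.sense(): the state, without advancing time (a new reading comes with each control period).
- imaging.camera(name): name is "side" or "top"; returns a dict with "frame" (480x640x3 uint8, blue, green, red), "range_z" (480x640 float32, m along the optical axis (not along the pixel's ray), 0 where there is no reading), "fovy" (degrees; the focal length in pixels is half the picture's height over the tangent of half this angle, whatever the lens; pixels are square), "cx", "cy" (the principal point, pixels), "k1" (the pictures are not rectified: a ray, as slopes to the right and down, at radius r is drawn at 1 + k1 r^2 times it, then the intrinsics apply), "view" (4x4, takes a point from world to camera coordinates). Camera axes: x right, y down, z forward; pixel columns grow to the right and rows downward; lengths in m; the calibration is good to about 2 mm. A picture is of the moment at which its call begins.
- hand_in(): hands the job in; it is judged then, once.
The state is a dict: "t": time; "q": joint angles; "qd": joint speeds; "tau": joint torques, N m; "tool_pos": TCP position; "tool_rot": TCP orientation; "wrist_force": force on the tool from outside, world axes, zero at the start; "ft_torque": the same for the moment, N m; "opening": finger opening in m; "grasp_force": force on a finger pad.
Only numpy, scipy, OpenCV 4.12 (cv2) and the standard library are available. Lean on these libraries where they do the work, as an engineer would, in place of code of your own. Each camera call takes 0.05 s, during which the arm holds its last target. There are 200 camera calls.

### The job

The ratchet turntable that carries the circuit board has been clicked on one notch too far. With a fingertip push the pawl's black cross-handle over so that the pawl lifts out of the teeth and stays up, then push the tall steel post to turn the table back by exactly one notch (a tenth of a turn, clockwise seen from above), and finally push the cross-handle back over so that the pawl drops fully into that notch. Leave everything else on the bench where it is.

Things in the scene. Friction and masses are not known exactly. Their poses are not given: they have to be found in the camera images.
- indexer: the fixed turntable unit: round grey base, 224 mm diameter; origin on the bench at the turntable's axis, z up; its x and y axes (turned by its yaw) are used below. The dark steel turntable has 196 mm diameter, top face 34 mm above the bench, ten ratchet teeth (every 36 degrees) round the rim of that face, tops at 48 mm; a fixed green circuit board on its middle, nothing of it above 50 mm
- turntable (a joint): turn of the table in rad, counter-clockwise (forward) positive seen from above. About 0 at the start, mid-notch; one notch back is -0.628. Pawl in: turning back is blocked after about 0.09. Pawl up: it turns freely with 1 to 2 N at the post and stays where left. The nose has about 0.09 rad of play each way in a notch; further back than that, the pawl comes down on a tooth
- post_top (a point): centre of the top end of the upright steel post on the turntable, 14 mm diameter, 70 mm tall, 62 mm from the axis, top 104 mm above the bench; the only tall thing on the turntable. At joint 0 it stands at -100 degrees (from +x towards +y) in the indexer's frame; it goes round with the table
- pivot (a point): the pawl's pivot, fixed, at (70, 88) mm in the indexer's frame and 62 mm above the bench, on a grey bracket just outside the rim (bracket top at 72 mm); the pivot axis runs along the indexer's y. The pawl's arm points from here to -x and its nose hangs between two teeth at (0, 88) mm
- pawl (a joint): lift of the pawl in rad: 0 with its nose fully down between the teeth, 0.90 fully up against its stop. The handle is weighted: past about 0.35 the pawl falls up and stays there, below that it falls down. A push of less than 1 N at the handle moves it
- pawl_handle (a point): centre of the pawl's black cross-handle, a cylinder of 18 mm diameter, 32 mm long, lying along the indexer's y, on a thin stem 55 mm from the pivot. Pawl down: at (59, 88) mm in the indexer's frame, 116 mm above the bench; pawl up: at (105, 88) mm, 104 mm above it. Push it along the indexer's +x to lift the pawl, along -x to drop it
- spool: solder spool standing on end: two blue flanges of 60 mm diameter, 45 mm tall; loose, to be left alone; origin at the middle of its underside
- flux_jar: small round jar with a black cap, 42 mm diameter, 42 mm tall; loose, to be left alone; origin at the middle of its underside
- tweezers: steel tweezers lying flat, 120 mm long, 9 mm thick; loose, to be left alone; origin at the middle of its underside
- screwdriver: screwdriver lying flat, 170 mm long; loose, to be left alone; origin at the middle of its underside
- parts_tray: low black tray with three compartments, 90 x 130 x 30 mm; loose, to be left alone; origin at the middle of its underside
- solvent_bottle: white bottle, 56 mm diameter, 130 mm tall; loose, to be left alone; origin at the middle of its underside
- flux_brush: brush lying flat, 150 mm long; loose, to be left alone; origin at the middle of its underside

How it is judged:
On the way, in this order (a step that is already met when the one before it is completed fails the run):
1. the pawl is lifted out of the teeth, before the table is turned back (value of joint pawl above 0.6 rad and value of joint turntable above -0.25 rad), for 0.2 s.
2. with the pawl up, the table has been turned back one notch (value of joint pawl above 0.6 rad and value of joint turntable between -0.74 and -0.52 rad), for 0.2 s.
3. the pawl is down in that notch (value of joint pawl below 0.08 rad and value of joint turntable between -0.74 and -0.52 rad), for 0.2 s.
At the end, for the whole second after the job is handed in: the turntable rests one notch back from the start (joint within about 0.11 rad of -0.628) and the pawl is fully down between the teeth (joint below 0.08 rad) (all of step 3 and velocity of joint turntable between -0.05 and 0.05 rad/s); the robot touches nothing.
It fails at once if another thing on the bench is moved by more than 20 mm or lifted (distance of any of spool, flux_jar, tweezers, screwdriver, parts_tray, solvent_bottle, flux_brush from where it was at the start of the episode above 0.02 m).
It fails at once if the table is turned back two notches (value of joint turntable below -1.2 rad).
It also fails if it takes over 58 s, if anything falls off the work surface, if the arm or the gripper's body presses on something with over 40 N, if the wrist force passes 120 N, or if a joint passes its speed limit or range.

## Working session

There is one attempt and no reset: what is moved stays moved. The work goes in short steps, Python scripts to look and compute and a shell command to move; the robot and the scene stay as the last step left them, time stands still between calls to the robot, and variables do not carry over. Pictures are saved under pics/ and viewed, at most 10 in all, crops included, and the job is handed in when it is done.

```bash
mkdir -p pics
cat > h.py <<'E'
import numpy as np, cv2
from cell import readout, imaging
def cam(n):
    c=imaging.camera(n); f=240/np.tan(np.radians(c["fovy"])/2)
    c["K"]=np.array([[f,0,c["cx"]],[0,f,c["cy"]],[0,0,1.]]); c["D"]=np.array([0,0,0,0,0.]);return c
def slopes(c,uv):
    d=(np.atleast_2d(uv).astype(float)-[c["cx"],c["cy"]])/c["K"][0,0]; s=d.copy()
    for _ in range(20): s=d/(1+c["k1"]*(s**2).sum(1,keepdims=True))
    return s
def plane(c,uv,z):
    s=slopes(c,uv); R=c["view"][:3,:3]; o=-R.T@c["view"][:3,3]
    d=np.c_[s,np.ones(len(s))]@R
    return o+d*((z-o[2])/d[:,2])[:,None]
def cloud(c):
    v,u=np.mgrid[0:480,0:640]; s=slopes(c,np.c_[u.ravel(),v.ravel()]); zz=c["range_z"].ravel()
    P=np.c_[s,np.ones(len(s))]*zz[:,None]; R=c["view"][:3,:3]
    W=(P-c["view"][:3,3])@R; W[zz==0]=np.nan
    return W.reshape(480,640,3)
E
python3 - <<'E'
from h import *
for n in("top","side"):
    c=cam(n); cv2.imwrite(f"pics/{n}0.png",c["frame"]); print(n,c["fovy"],c["k1"],-c["view"][:3,:3].T@c["view"][:3,3],c["view"][:3,:3].round(2).tolist())
    np.savez(f"{n}0.npz",W=cloud(c),f=c["frame"])
print(readout.sense())
E
```

```text
top 50.769650478188794 -0.04407253074755277 [ 0.39545347 -0.01203693  1.21154417] [[-0.02, -1.0, 0.0], [-0.99, 0.02, -0.17], [0.17, -0.01, -0.99]]
side 52.60267995370323 -0.021575058510221734 [0.5065902  0.65987246 0.86724842] [[-1.0, -0.04, -0.02], [-0.02, 0.76, -0.65], [0.04, -0.65, -0.76]]
{'t': 0.1, 'q': array([-1.52146912e+00,  5.28393788e-01,  1.43378644e+00, -2.15776382e-05,
        1.18144209e+00, -1.78489079e-01]), 'qd': array([-0.00076559, -0.00218097, -0.00332584, -0.00032075,  0.00239438,
       -0.00020879]), 'tau': array([-3.14332392e-04, -4.40985918e+01, -1.77151251e+01,  6.34734565e-02,
        5.34281856e-02, -4.29120325e-05]), 'tool_pos': array([ 0.14115193, -0.60815321,  0.22165297]), 'tool_rot': array([ 9.93518501e-01,  1.13665997e-01,  5.55368022e-05, -1.01335903e-03]), 'wrist_force': array([-0.4036874 , -0.12078079,  0.00711289]), 'ft_torque': array([ 0.03250091,  0.07905725, -0.01957731]), 'grasp_force': 0.0, 'opening': 0.08705499754536636}
```

View pics/top0.png

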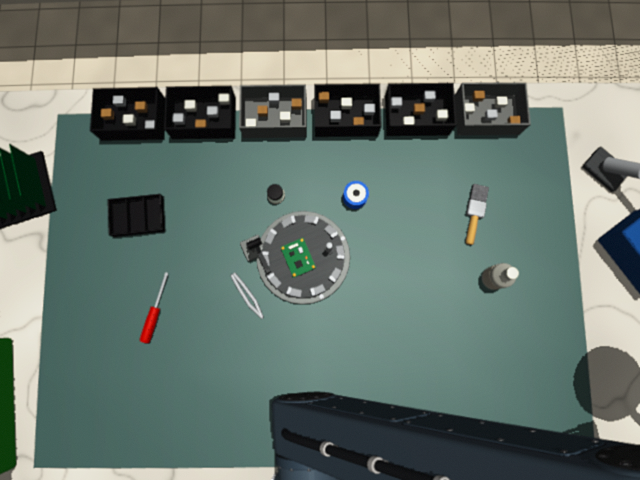

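View pics/side0.png

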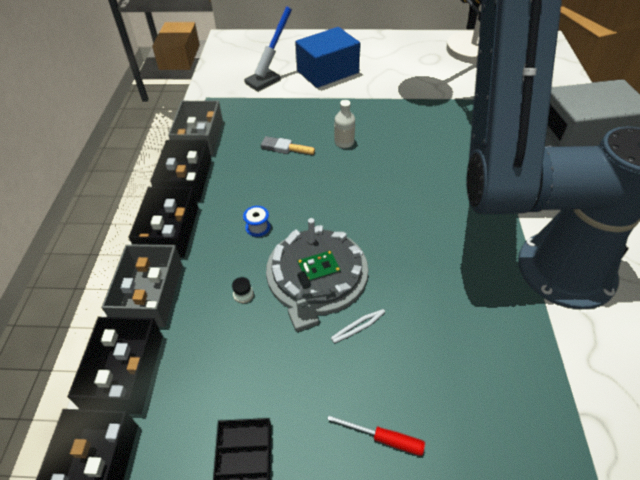

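The top view shows the turntable around (303,257), the bracket and pawl at (252,247) and the post near (330,247). In the side view the bracket is at (303,315) and the post at (311,228).

Run:
```python
from h import *
for n,(u0,u1,v0,v1) in(("top",(225,365,195,320)),("side",(245,390,200,345))):
    d=np.load(f"{n}0.npz");W=d["W"][v0:v1,u0:u1];f=d["f"][v0:v1,u0:u1]
    cv2.imwrite(f"pics/{n}c.png",cv2.resize(f,None,fx=4,fy=4,interpolation=cv2.INTER_CUBIC))
    z=W[...,2]
    m=((z>.008)).astype(np.uint8); 
    k,l,s,ce=cv2.connectedComponentsWithStats(m); 
    for i in range(1,k):
        if s[i,4]>15: p=W[l==i]; print(n,"comp",s[i],p.min(0).round(3),p.max(0).round(3))
    i=1+np.argmax(s[1:,4])
    # base ring fit
    for lo,hi in((.028,.040),(.044,.052)):
        q=W[(z>lo)&(z<hi)&(l==i)][:,:2].astype(np.float32); c,r=cv2.minEnclosingCircle(q); print(lo,np.round(c,4),r,len(q))
    m=((z>.056)).astype(np.uint8);k,l,s,ce=cv2.connectedComponentsWithStats(m)
    for i in range(1,k):
        p=W[l==i]; print(n,"tall",s[i],ce[i]+[u0,v0],p.mean(0).round(4),p.max(0).round(4),p.min(0).round(4))
```

```text
top comp [ 42   0  18   9 113] [0.685 0.067 0.008] [0.704 0.108 0.047]
top comp [118   0  22  11 185] [ 0.668 -0.126  0.01 ] [ 0.702 -0.078  0.049]
top comp [  15   16  110   94 7134] [ 0.439 -0.089  0.01 ] [0.663 0.172 0.128]
top comp [16 89 16 21 50] [0.441 0.134 0.008] [0.489 0.17  0.014]
top comp [ 19 103   6   8  19] [0.439 0.151 0.008] [0.455 0.162 0.012]
top comp [ 27 110   8   9  29] [0.42  0.127 0.008] [0.439 0.143 0.013]
0.028 [0.5502 0.034 ] 0.10936198383569717 4067
0.044 [0.5558 0.0346] 0.10957390815019608 513
top tall [ 21  43  17  20 171] [254.60233918 245.16959064] [0.5667 0.1261 0.1036] [0.5843 0.1511 0.1278] [0.5463 0.11   0.0566]
top tall [101  48   6   9  45] [328.55555556 246.75555556] [ 0.5621 -0.0379  0.0947] [ 0.5699 -0.0321  0.1078] [ 0.5574 -0.0439  0.0579]
top tall [38 63  1  1  1] [263. 258.] [0.5439 0.1124 0.0578] [0.5439 0.1124 0.0578] [0.5439 0.1124 0.0578]
top tall [40 66  1  1  1] [265. 261.] [0.537  0.1079 0.0567] [0.537  0.1079 0.0567] [0.537  0.1079 0.0567]
side comp [  0   5  24  27 501] [ 0.67  -0.136  0.008] [ 0.726 -0.076  0.049]
side comp [  21
[... 192 characters left out ...]
455 0.163 0.012]
side comp [ 99 117  18  12  44] [0.457 0.141 0.008] [0.491 0.168 0.011]
side comp [108 126   8   6  17] [0.459 0.162 0.008] [0.473 0.174 0.01 ]
side comp [ 91 130   9  10  28] [0.491 0.172 0.008] [0.507 0.193 0.012]
0.028 [0.5551 0.0396] 0.11557622998952866 3644
0.044 [0.5608 0.0393] 0.11551190167665482 572
side tall [ 63  18   7  19 118] [310.93220339 227.13559322] [ 0.5651 -0.0341  0.0838] [ 0.5724 -0.0288  0.1062] [ 0.5585 -0.0441  0.0564]
side tall [ 50  71  22  37 386] [303.15025907 289.9119171 ] [0.5715 0.1336 0.0903] [0.5891 0.1523 0.1267] [0.5481 0.1107 0.0562]
side tall [74 94  1  1  1] [319. 294.] [0.5422 0.119  0.0561] [0.5422 0.119  0.0561] [0.5422 0.119  0.0561]
```

View pics/topc.png

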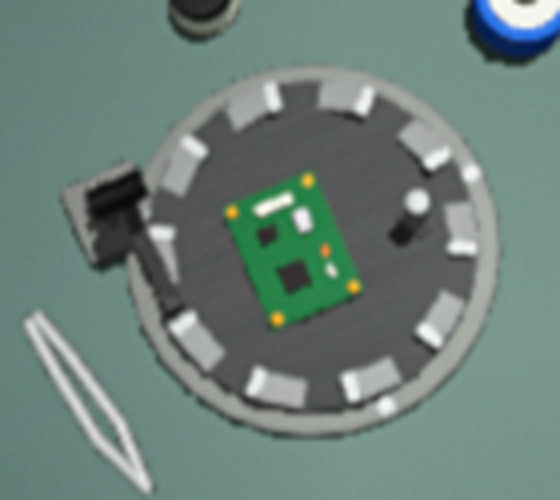

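View pics/sidec.png

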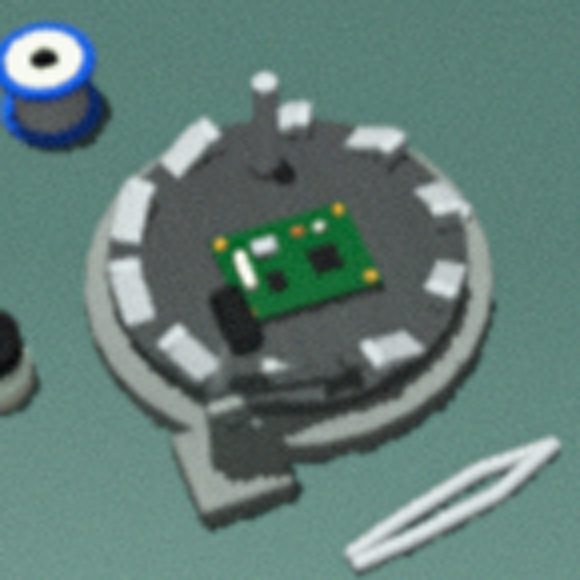

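The top crop shows the handle centre at full-frame px (254.3,243) and the post top at (329.2,245.3). The side crop shows the handle at (304.2,280) and the post top at (311,220).

Run:
```python
from h import *
T=cam("top");S=cam("side")
def tri(a,b):
    A=[];B=[]
    for c,p in((T,a),(S,b)):
        s=slopes(c,[p])[0];V=c["view"]
        for i in(0,1): A.append(V[i,:3]-s[i]*V[2,:3]);B.append(s[i]*V[2,3]-V[i,3])
    return np.linalg.lstsq(np.array(A),np.array(B),rcond=None)[0]
for n,a,b,z in(("post",(329.2,245.3),(311,220),.104),("handle",(254.3,243),(304.2,280),.116)):
    print(n,tri(a,b).round(4),plane(T,a,z).round(4),plane(S,b,z).round(4))
# base ring outer edge in top: grey vs teal mask by saturation
for c,(u0,u1,v0,v1) in((T,(257,352,205,310)),(S,(255,372,220,320))):
    W=cloud(c);z=W[...,2];m=np.zeros(z.shape,np.uint8);m[v0:v1,u0:u1]=((z>.029)&(z<.04))[v0:v1,u0:u1]
    h=cv2.convexHull(np.argwhere(m)[:,::-1].astype(np.float32))[:,0]
    p=plane(c,h,.034)[:,:2]; A=np.c_[2*p,np.ones(len(p))];x=np.linalg.lstsq(A,(p**2).sum(1),rcond=None)[0]
    print(x[:2],np.sqrt(x[2]+x[:2]@x[:2]))
P=tri((329.2,245.3),(311,220))[:2];H=tri((254.3,243),(304.2,280))[:2]
# solve pose from post & handle
lp=62e-3*np.array([np.cos(np.radians(-100)),np.sin(np.radians(-100))]);lh=np.array([.059,.088])
d=H-P;e=lh-lp;yaw=np.arctan2(d[1],d[0])-np.arctan2(e[1],e[0])
R=np.array([[np.cos(yaw),-np.sin(yaw)],[np.sin(yaw),np.cos(yaw)]])
o=(P+H)/2-R@(lp+lh)/2
print("yaw",np.degrees(yaw),"len",np.linalg.norm(d),np.linalg.norm(e),"origin",o)
for k,l in dict(pivot=(.07,.088),nose=(0,.088),up=(.105,.088)).items(): print(k,o+R@l)
for a in(-100,-136): print(a,o+R@(62e-3*np.array([np.cos(np.radians(a)),np.sin(np.radians(a))])))
```

```text
post [ 0.5645 -0.0393  0.1012] [[ 0.5639 -0.0392  0.104 ]] [[ 0.5645 -0.0367  0.104 ]]
handle [0.5697 0.1257 0.1128] [[0.5698 0.1253 0.116 ]] [[0.5688 0.1281 0.116 ]]
[0.55080755 0.02195919] 0.09730851184003449
[0.58411289 0.01746259] 0.12366860968710017
yaw 23.297886915837704 len 0.1650571566663062 0.16457713166986618 origin [0.55028915 0.02131716]
pivot [0.5797764  0.12982754]
nose [0.51548413 0.10214172]
up [0.61192253 0.14367044]
-100 [ 0.56455001 -0.03902046]
-136 [ 0.52636087 -0.03587932]
```

Post/handle spacing is 165.1 mm against 164.6 expected, and the circle centre agrees. So the indexer is at (0.5505, 0.0216) with yaw 23.3°. I'll align the tool with the indexer, close the fingers and go over.

```bash
python3 -m jog '[{"hand":0,"rz":-10.2},{"dx":0.043,"dy":-0.0337},{"dx":0.043,"dy":-0.0337},{"dx":0.043,"dy":-0.0337},{"dx":0.043,"dy":-0.0337},{"dx":0.043,"dy":-0.0337},{"dx":0.043,"dy":-0.0337},{"dx":0.043,"dy":-0.0337}]' 20
python3 -m jog '[{"dx":0.043,"dy":-0.0337},{"dx":0.043,"dy":-0.0337},{"dx":0.043,"dy":-0.0337},{"dx":0.043,"dy":-0.0337},{"dx":0.043,"dy":-0.0337},{"dx":0.043,"dy":-0.0337},{"dx":0.043,"dy":-0.0337},{"dx":0.043,"dy":-0.0337}]'
cat > st.py <<'E'
from h import *
from scipy.spatial.transform import Rotation as Ro
s=readout.sense();R=Ro.from_quat(s["tool_rot"]).as_matrix();y=np.radians(23.3)
d=s["tool_pos"][:2]-[.5505,.0216]
print("t",round(s["t"],2),"pos",s["tool_pos"].round(4),"yaw",np.degrees(np.arctan2(R[1,0],R[0,0])).round(2),"zax",R[:,2].round(3),"ind mm",(1e3*np.array([d[0]*np.cos(y)+d[1]*np.sin(y),-d[0]*np.sin(y)+d[1]*np.cos(y)])).round(1),"F",s["wrist_force"].round(2),"open",round(s["opening"],4))
E
python3 st.py
```

```text
t 0.2 pos [ 0.1411 -0.6084  0.2219] yaw 13.05 zax [-0.     0.001 -1.   ] ind mm [-625.2 -416.7] F [-0.22  0.25  0.26] open 0.087invalid input
invalid input
```

```bash
python3 -m jog '[{"hand":0,"dx":0,"dy":0,"dz":0,"rx":0,"ry":0,"rz":-10.2},{"hand":0,"dx":0.043,"dy":-0.0337,"dz":0,"rx":0,"ry":0,"rz":0},{"hand":0,"dx":0.043,"dy":-0.0337,"dz":0,"rx":0,"ry":0,"rz":0},{"hand":0,"dx":0.043,"dy":-0.0337,"dz":0,"rx":0,"ry":0,"rz":0},{"hand":0,"dx":0.043,"dy":-0.0337,"dz":0,"rx":0,"ry":0,"rz":0},{"hand":0,"dx":0.043,"dy":-0.0337,"dz":0,"rx":0,"ry":0,"rz":0},{"hand":0,"dx":0.043,"dy":-0.0337,"dz":0,"rx":0,"ry":0,"rz":0},{"hand":0,"dx":0.043,"dy":-0.0337,"dz":0,"rx":0,"ry":0,"rz":0}]' 20; python3 st.py
```

```text
t: 1.2
tool_pos: [0.3252, -0.2718, 0.2227]
tool_rot: [0.98, 0.201, 0.0, 0.0]
wrist_force: [0.9, -0.6, -0.9]
opening: 0.015
grasp_force: 0.0
t 1.2 pos [ 0.3252 -0.2718  0.2227] yaw 23.21 zax [ 0. -0. -1.] ind mm [-322.9 -180.4] F [ 0.91 -0.58 -0.88] open 0.015
```

All seven keys are needed in every row. The motion tracks well.

```bash
python3 -m jog '[{"hand":0,"dx":0.043,"dy":-0.0336,"dz":0,"rx":0,"ry":0,"rz":0},{"hand":0,"dx":0.043,"dy":-0.0336,"dz":0,"rx":0,"ry":0,"rz":0},{"hand":0,"dx":0.043,"dy":-0.0336,"dz":0,"rx":0,"ry":0,"rz":0},{"hand":0,"dx":0.043,"dy":-0.0336,"dz":0,"rx":0,"ry":0,"rz":0},{"hand":0,"dx":0.043,"dy":-0.0336,"dz":0,"rx":0,"ry":0,"rz":0},{"hand":0,"dx":0.043,"dy":-0.0336,"dz":0,"rx":0,"ry":0,"rz":0},{"hand":0,"dx":0.043,"dy":-0.0336,"dz":0,"rx":0,"ry":0,"rz":0},{"hand":0,"dx":0.043,"dy":-0.0336,"dz":0,"rx":0,"ry":0,"rz":0}]'; python3 st.py
python3 -m jog '[{"hand":0,"dx":0,"dy":0,"dz":0.02,"rx":0,"ry":0,"rz":0},{"hand":0,"dx":0,"dy":0,"dz":0.02,"rx":0,"ry":0,"rz":0},{"hand":0,"dx":0,"dy":0,"dz":0.02,"rx":0,"ry":0,"rz":0},{"hand":0,"dx":0,"dy":0,"dz":0.02,"rx":0,"ry":0,"rz":0},{"hand":0,"dx":0,"dy":0,"dz":0.02,"rx":0,"ry":0,"rz":0},{"hand":0,"dx":0,"dy":0,"dz":0.02,"rx":0,"ry":0,"rz":0},{"hand":0,"dx":0,"dy":0,"dz":0,"rx":0,"ry":0,"rz":0},{"hand":0,"dx":0,"dy":0,"dz":0,"rx":0,"ry":0,"rz":0}]'; python3 st.py
```

```text
t: 2.2
tool_pos: [0.5352, 0.1113, 0.2225]
tool_rot: [0.979, 0.202, 0.0, 0.0]
wrist_force: [0.0, -0.7, -0.4]
opening: 0.0002
grasp_force: 0.0
t 2.2 pos [0.5352 0.1113 0.2225] yaw 23.27 zax [ 0. -0. -1.] ind mm [21.4 88.4] F [ 0.02 -0.73 -0.38] open 0.0002
t: 3.2
tool_pos: [0.535, 0.1095, 0.103]
tool_rot: [0.979, 0.202, 0.0, 0.0]
wrist_force: [0.3, 0.2, 0.3]
opening: 0.0
grasp_force: 0.0
t 3.2 pos [0.535  0.1095 0.103 ] yaw 23.25 zax [ 0.001  0.    -1.   ] ind mm [20.5 86.9] F [0.33 0.15 0.32] open 0.0
```

Next I push the handle along +x by 58 mm over 7 rows.

```bash
python3 -m jog '[{"hand":0,"dx":0.012,"dy":0,"dz":0,"rx":0,"ry":0,"rz":0},{"hand":0,"dx":0.008,"dy":0,"dz":0,"rx":0,"ry":0,"rz":0},{"hand":0,"dx":0.008,"dy":0,"dz":0,"rx":0,"ry":0,"rz":0},{"hand":0,"dx":0.008,"dy":0,"dz":0,"rx":0,"ry":0,"rz":0},{"hand":0,"dx":0.008,"dy":0,"dz":0,"rx":0,"ry":0,"rz":0},{"hand":0,"dx":0.007,"dy":0,"dz":0,"rx":0,"ry":0,"rz":0},{"hand":0,"dx":0.007,"dy":0,"dz":0,"rx":0,"ry":0,"rz":0},{"hand":0,"dx":0,"dy":0,"dz":0,"rx":0,"ry":0,"rz":0}]'; python3 st.py
python3 - <<'E'
from h import *
W=cloud(cam("side"));y=np.radians(23.3);d=W[...,:2]-[.5505,.0216]
X=d[...,0]*np.cos(y)+d[...,1]*np.sin(y);Y=-d[...,0]*np.sin(y)+d[...,1]*np.cos(y);Z=W[...,2]
c=cam("side");cv2.imwrite("pics/s1.png",cv2.resize(c["frame"][150:350,200:420],None,fx=3,fy=3))
E
```

```text
t: 4.2
tool_pos: [0.5885, 0.1326, 0.1025]
tool_rot: [0.979, 0.202, 0.0, 0.0]
wrist_force: [-0.7, 0.9, -0.1]
opening: 0.0003
grasp_force: 0.0
t 4.2 pos [0.5885 0.1326 0.1025] yaw 23.26 zax [ 0.001  0.    -1.   ] ind mm [78.8 86.9] F [-0.66  0.94 -0.09] open 0.0003
```

View pics/s1.png

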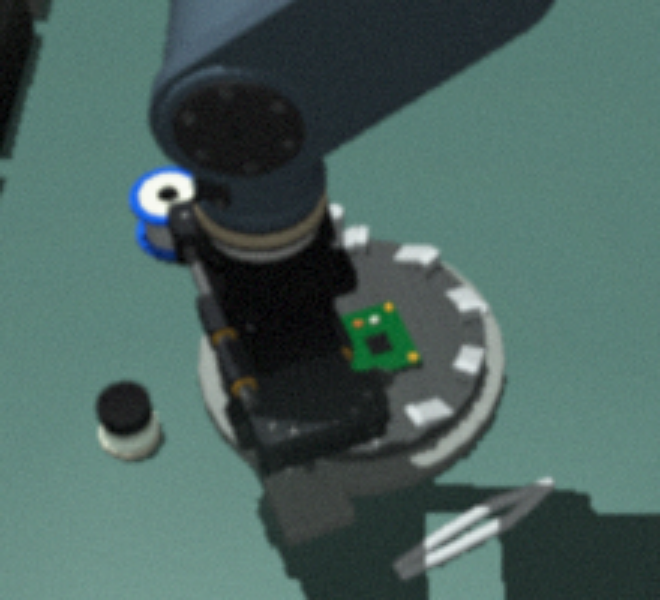

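The gripper hides the pawl, so I lift straight up, move over to the post side, turn to face along the chord, and check from there.

```bash
python3 -m jog '[{"hand":0,"dx":0,"dy":0,"dz":-0.06,"rx":0,"ry":0,"rz":0},{"hand":0,"dx":0,"dy":0,"dz":-0.06,"rx":0,"ry":0,"rz":0},{"hand":0,"dx":-0.0214,"dy":0.0527,"dz":0,"rx":0,"ry":0,"rz":0},{"hand":0,"dx":-0.0214,"dy":0.0527,"dz":0,"rx":0,"ry":0,"rz":0},{"hand":0,"dx":-0.0214,"dy":0.0527,"dz":0,"rx":0,"ry":0,"rz":0},{"hand":0,"dx":0,"dy":0,"dz":0,"rx":0,"ry":0,"rz":9.3},{"hand":0,"dx":0,"dy":0,"dz":0,"rx":0,"ry":0,"rz":9.3},{"hand":0,"dx":0,"dy":0,"dz":0,"rx":0,"ry":0,"rz":9.3}]'; python3 st.py
cat > look.py <<'E'
from h import *; import sys
y=np.radians(23.3)
for n in("side","top"):
    c=cam(n);W=cloud(c);d=W[...,:2]-[.5505,.0216]
    X=d[...,0]*np.cos(y)+d[...,1]*np.sin(y);Y=-d[...,0]*np.sin(y)+d[...,1]*np.cos(y);Z=W[...,2]
    r=np.hypot(X,Y)
    for k,m in dict(pawl=(abs(Y-.088)<.03)&(X>-.02)&(X<.13)&(Z>.085)&(Z<.135),post=(abs(r-.062)<.015)&(Y<.02)&(Z>.07)&(Z<.115)).items():
        if m.sum()>3: print(n,k,m.sum(),"ind mm",(1e3*np.median(np.c_[X[m],Y[m],Z[m]],0)).round(1),"xmin/max",(1e3*np.percentile(X[m],[5,95])).round(),"ang",np.degrees(np.arctan2(np.median(Y[m]),np.median(X[m]))).round(1))
    if len(sys.argv)>1 and n==sys.argv[2]: cv2.imwrite(f"pics/{sys.argv[1]}.png",cv2.resize(c["frame"][190:340,220:400],None,fx=4,fy=4))
E
python3 look.py s2 side
```

```text
t: 5.3
tool_pos: [0.5906, -0.0386, 0.2224]
tool_rot: [0.999, -0.044, -0.0, -0.0]
wrist_force: [0.2, -0.3, 0.4]
opening: 0.0003
grasp_force: 0.0
t 5.3 pos [ 0.5906 -0.0386  0.2224] yaw -5.01 zax [-0.001  0.    -1.   ] ind mm [ 13.  -71.1] F [ 0.17 -0.3   0.38] open 0.0003
side pawl 324 ind mm [ 96.6  91.3 107.1] xmin/max [ 11. 113.] ang 43.4
side post 89 ind mm [ -8.1 -56.2  91.3] xmin/max [-15.  -3.] ang -98.3
top pawl 212 ind mm [ 96.8  88.7 108.9] xmin/max [ 11. 111.] ang 42.5
```

View pics/s2.png

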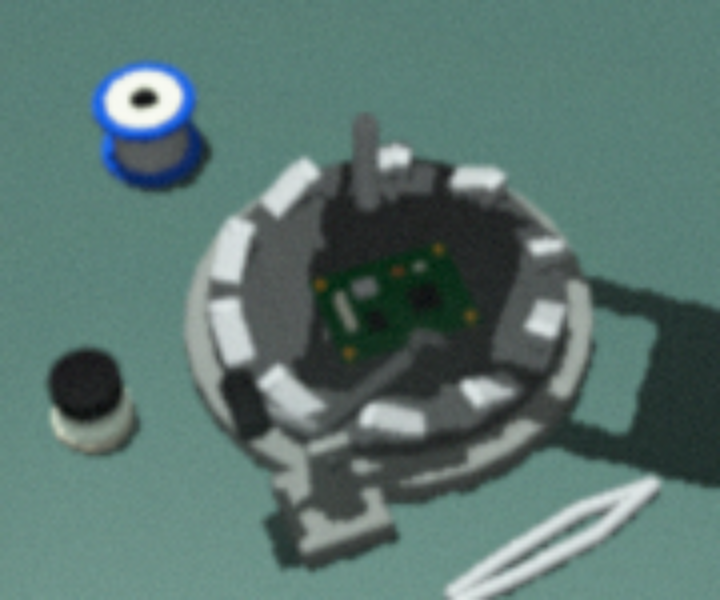

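The pawl stays up: in the crop the handle sits at (245,405), measured about 104 mm out in indexer x, and the arm is raised. The post is still in place at crop (365,130). I descend beside the post and push it back.

```bash
python3 -m jog '[{"hand":0,"dx":0,"dy":0,"dz":0.03,"rx":0,"ry":0,"rz":0},{"hand":0,"dx":0,"dy":0,"dz":0.03,"rx":0,"ry":0,"rz":0},{"hand":0,"dx":0,"dy":0,"dz":0.03,"rx":0,"ry":0,"rz":0},{"hand":0,"dx":0,"dy":0,"dz":0.03,"rx":0,"ry":0,"rz":0},{"hand":0,"dx":0,"dy":0,"dz":0.03,"rx":0,"ry":0,"rz":0},{"hand":0,"dx":0,"dy":0,"dz":0,"rx":0,"ry":0,"rz":0},{"hand":0,"dx":0,"dy":0,"dz":0,"rx":0,"ry":0,"rz":0},{"hand":0,"dx":0,"dy":0,"dz":0,"rx":0,"ry":0,"rz":0}]'; python3 st.py
python3 -m jog '[{"hand":0,"dx":-0.006,"dy":0,"dz":0,"rx":0,"ry":0,"rz":0},{"hand":0,"dx":-0.006,"dy":0,"dz":0,"rx":0,"ry":0,"rz":0},{"hand":0,"dx":-0.006,"dy":0,"dz":0,"rx":0,"ry":0,"rz":0},{"hand":0,"dx":-0.006,"dy":0,"dz":0,"rx":0,"ry":0,"rz":0},{"hand":0,"dx":-0.006,"dy":0,"dz":0,"rx":0,"ry":0,"rz":0},{"hand":0,"dx":-0.006,"dy":0,"dz":0,"rx":0,"ry":0,"rz":0},{"hand":0,"dx":-0.005,"dy":0,"dz":0,"rx":0,"ry":0,"rz":0},{"hand":0,"dx":0,"dy":0,"dz":0,"rx":0,"ry":0,"rz":0}]'; python3 st.py; python3 look.py
```

```text
t: 6.4
tool_pos: [0.5923, -0.0384, 0.0741]
tool_rot: [0.999, -0.04, 0.001, 0.0]
wrist_force: [-0.9, -0.2, 1.3]
opening: 0.0
grasp_force: 0.0
t 6.4 pos [ 0.5923 -0.0384  0.0741] yaw -4.61 zax [ 0.003 -0.001 -1.   ] ind mm [ 14.7 -71.7] F [-0.86 -0.24  1.28] open 0.0
t: 7.4
tool_pos: [0.5487, -0.0341, 0.0722]
tool_rot: [0.999, -0.041, -0.002, -0.0]
wrist_force: [0.3, -0.1, -0.7]
opening: 0.0003
grasp_force: 0.0
t 7.4 pos [ 0.5487 -0.0341  0.0722] yaw -4.65 zax [-0.003  0.001 -1.   ] ind mm [-23.7 -50.5] F [ 0.29 -0.07 -0.65] open 0.0003
side pawl 322 ind mm [ 95.1  91.6 107. ] xmin/max [ 12. 113.] ang 43.9
top pawl 215 ind mm [ 96.8  88.4 108.5] xmin/max [  8. 111.] ang 42.4
```

```bash
python3 -m jog '[{"hand":0,"dx":-0.003,"dy":0,"dz":0,"rx":0,"ry":0,"rz":0},{"hand":0,"dx":-0.002,"dy":0,"dz":0,"rx":0,"ry":0,"rz":0},{"hand":0,"dx":0,"dy":0,"dz":0,"rx":0,"ry":0,"rz":0},{"hand":0,"dx":0,"dy":0,"dz":0,"rx":0,"ry":0,"rz":0},{"hand":0,"dx":0.01,"dy":0,"dz":0,"rx":0,"ry":0,"rz":0},{"hand":0,"dx":0.02,"dy":0,"dz":0,"rx":0,"ry":0,"rz":0},{"hand":0,"dx":0.03,"dy":0,"dz":-0.04,"rx":0,"ry":0,"rz":0},{"hand":0,"dx":0.03,"dy":0,"dz":-0.05,"rx":0,"ry":0,"rz":0}]'
python3 -m jog '[{"hand":0,"dx":0.03,"dy":0,"dz":-0.05,"rx":0,"ry":0,"rz":0},{"hand":0,"dx":0.05,"dy":0,"dz":0,"rx":0,"ry":0,"rz":0},{"hand":0,"dx":0,"dy":0,"dz":0,"rx":0,"ry":0,"rz":0},{"hand":0,"dx":0,"dy":0,"dz":0,"rx":0,"ry":0,"rz":0},{"hand":0,"dx":0,"dy":0,"dz":0,"rx":0,"ry":0,"rz":0},{"hand":0,"dx":0,"dy":0,"dz":0,"rx":0,"ry":0,"rz":0},{"hand":0,"dx":0,"dy":0,"dz":0,"rx":0,"ry":0,"rz":0},{"hand":0,"dx":0,"dy":0,"dz":0,"rx":0,"ry":0,"rz":0}]'; python3 st.py; python3 look.py s3 side
```

```text
t: 8.5
tool_pos: [0.6353, -0.0417, 0.1623]
tool_rot: [0.999, -0.041, -0.002, -0.0]
wrist_force: [0.7, 0.5, -0.9]
opening: 0.0005
grasp_force: 0.0
t: 9.5
tool_pos: [0.7147, -0.0482, 0.2127]
tool_rot: [0.999, -0.041, 0.0, 0.0]
wrist_force: [0.1, 0.0, -1.6]
opening: 0.0006
grasp_force: 0.0
t 9.5 pos [ 0.7147 -0.0482  0.2127] yaw -4.65 zax [ 0. -0. -1.] ind mm [ 123.2 -129.1] F [ 0.08  0.03 -1.6 ] open 0.0006
side pawl 320 ind mm [ 98.   91.3 107.2] xmin/max [ 11. 113.] ang 43.0
side post 81 ind mm [-40.2 -39.5  93.9] xmin/max [-46. -35.] ang -135.5
top pawl 141 ind mm [101.3  88.8 110.1] xmin/max [ 88. 112.] ang 41.3
```

View pics/s3.png

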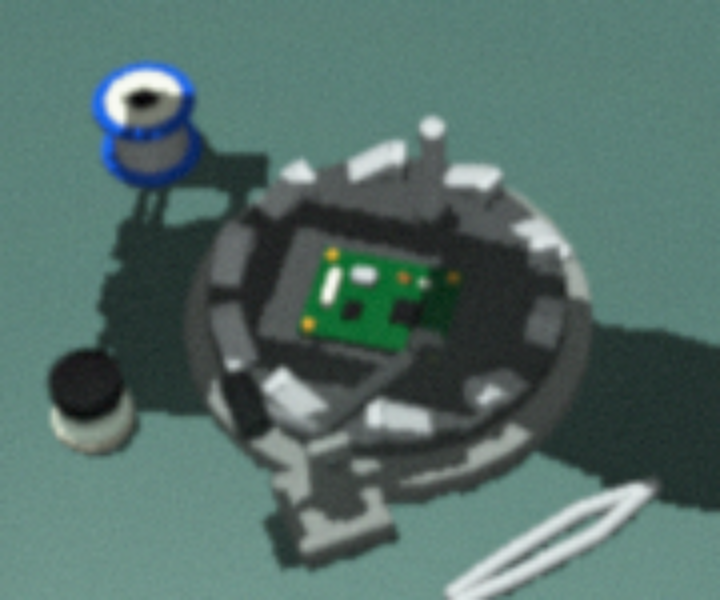

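The post top is now at crop (431,126), i.e. full-frame (327.8,221.5), and the pawl is still up. The cloud angle has changed by -37.2°, against -36° wanted. I cross-check with both cameras by ray.

Run:
```python
from h import *
S=cam("side");T=cam("top");o=np.array([.5505,.0216])
a=lambda p:np.degrees(np.arctan2(*(p-o)[::-1]))-23.3
p0=plane(S,(311,220),.104)[0,:2];p1=plane(S,(327.8,221.5),.104)[0,:2]
print(p0,p1,a(p0),a(p1),a(p1)-a(p0), a(p1-[0,.0025]), np.linalg.norm(p1-o))
W=cloud(T);m=(W[...,2]>.075)&(W[...,2]<.12)&(np.hypot(W[...,0]-.526,W[...,1]+.036)<.03); print(m.sum(),np.argwhere(m).mean(0) if m.any() else 0, W[m].mean(0) if m.any() else 0)
```

```text
[ 0.56449798 -0.03673869] [ 0.52861173 -0.03324637] -99.80734107864846 -135.0561204337777 -35.24877935512923 -134.19112737424268 0.059052695767203234
0 0 0
```

The estimates put the table at 35–37° back, well within the nose's ±5° play. Next I go round to the +x side of the handle.

```bash
python3 -m jog '[{"hand":0,"dx":0,"dy":0,"dz":0,"rx":0,"ry":0,"rz":-9.3},{"hand":0,"dx":0,"dy":0,"dz":0,"rx":0,"ry":0,"rz":-9.3},{"hand":0,"dx":0,"dy":0,"dz":0,"rx":0,"ry":0,"rz":-9.3},{"hand":0,"dx":0.0036,"dy":-0.0543,"dz":0,"rx":0,"ry":0,"rz":0},{"hand":0,"dx":0.0036,"dy":-0.0543,"dz":0,"rx":0,"ry":0,"rz":0},{"hand":0,"dx":0.0036,"dy":-0.0543,"dz":0,"rx":0,"ry":0,"rz":0},{"hand":0,"dx":0.0036,"dy":-0.0543,"dz":0,"rx":0,"ry":0,"rz":0},{"hand":0,"dx":0,"dy":0,"dz":0,"rx":0,"ry":0,"rz":0}]'; python3 st.py
python3 -m jog '[{"hand":0,"dx":0,"dy":0,"dz":0.028,"rx":0,"ry":0,"rz":0},{"hand":0,"dx":0,"dy":0,"dz":0.028,"rx":0,"ry":0,"rz":0},{"hand":0,"dx":0,"dy":0,"dz":0.028,"rx":0,"ry":0,"rz":0},{"hand":0,"dx":0,"dy":0,"dz":0.028,"rx":0,"ry":0,"rz":0},{"hand":0,"dx":0,"dy":0,"dz":0,"rx":0,"ry":0,"rz":0},{"hand":0,"dx":0,"dy":0,"dz":0,"rx":0,"ry":0,"rz":0},{"hand":0,"dx":0,"dy":0,"dz":0,"rx":0,"ry":0,"rz":0},{"hand":0,"dx":0,"dy":0,"dz":0,"rx":0,"ry":0,"rz":0}]'; python3 st.py
```

```text
t: 10.7
tool_pos: [0.6403, 0.1611, 0.2127]
tool_rot: [0.979, 0.204, -0.0, -0.001]
wrist_force: [1.0, -0.6, 0.5]
opening: 0.0003
grasp_force: 0.0
t 10.7 pos [0.6403 0.1611 0.2127] yaw 23.57 zax [-0.001  0.001 -1.   ] ind mm [137.7  92.6] F [ 1.01 -0.59  0.48] open 0.0003
t: 11.7
tool_pos: [0.6431, 0.157, 0.1018]
tool_rot: [0.979, 0.202, 0.001, 0.0]
wrist_force: [-0.4, 0.1, 1.3]
opening: 0.0004
grasp_force: 0.0
t 11.7 pos [0.6431 0.157  0.1018] yaw 23.25 zax [ 0.002  0.    -1.   ] ind mm [138.6  87.7] F [-0.4   0.12  1.34] open 0.0004
```

Now I push -x by 54 mm to about x=84.6, then retreat and lift.

```bash
python3 -m jog '[{"hand":0,"dx":-0.01,"dy":0,"dz":0,"rx":0,"ry":0,"rz":0},{"hand":0,"dx":-0.008,"dy":0,"dz":0,"rx":0,"ry":0,"rz":0},{"hand":0,"dx":-0.008,"dy":0,"dz":0,"rx":0,"ry":0,"rz":0},{"hand":0,"dx":-0.008,"dy":0,"dz":0,"rx":0,"ry":0,"rz":0},{"hand":0,"dx":-0.007,"dy":0,"dz":0,"rx":0,"ry":0,"rz":0},{"hand":0,"dx":-0.007,"dy":0,"dz":0,"rx":0,"ry":0,"rz":0},{"hand":0,"dx":-0.006,"dy":0,"dz":0,"rx":0,"ry":0,"rz":0},{"hand":0,"dx":0,"dy":0,"dz":0,"rx":0,"ry":0,"rz":0}]'; python3 st.py
python3 -m jog '[{"hand":0,"dx":0.02,"dy":0,"dz":0,"rx":0,"ry":0,"rz":0},{"hand":0,"dx":0.03,"dy":0,"dz":-0.03,"rx":0,"ry":0,"rz":0},{"hand":0,"dx":0.04,"dy":0,"dz":-0.04,"rx":0,"ry":0,"rz":0},{"hand":0,"dx":0.04,"dy":0,"dz":-0.04,"rx":0,"ry":0,"rz":0},{"hand":0,"dx":0.04,"dy":0,"dz":0,"rx":0,"ry":0,"rz":0},{"hand":0,"dx":0,"dy":0,"dz":0,"rx":0,"ry":0,"rz":0},{"hand":0,"dx":0,"dy":0,"dz":0,"rx":0,"ry":0,"rz":0},{"hand":0,"dx":0,"dy":0,"dz":0,"rx":0,"ry":0,"rz":0}]'; python3 st.py; python3 look.py s4 side
```

```text
t: 12.7
tool_pos: [0.5921, 0.1355, 0.1004]
tool_rot: [0.98, 0.201, -0.0, -0.0]
wrist_force: [-0.0, -0.1, 0.1]
opening: 0.0003
grasp_force: 0.0
t 12.7 pos [0.5921 0.1355 0.1004] yaw 23.24 zax [-0.001 -0.    -1.   ] ind mm [83.3 88.2] F [-0.01 -0.05  0.11] open 0.0003
t: 13.7
tool_pos: [0.7476, 0.2024, 0.2099]
tool_rot: [0.98, 0.201, -0.001, -0.0]
wrist_force: [-0.7, -0.0, 0.8]
opening: 0.0005
grasp_force: 0.0
t 13.7 pos [0.7476 0.2024 0.2099] yaw 23.24 zax [-0.002 -0.    -1.   ] ind mm [252.6  88. ] F [-0.75 -0.    0.79] open 0.0005
side pawl 178 ind mm [ 61.5  92.7 121.8] xmin/max [53. 68.] ang 56.4
side post 85 ind mm [-40.2 -39.1  92.9] xmin/max [-46. -35.] ang -135.8
top pawl 116 ind mm [ 56.8  88.7 122.2] xmin/max [50. 65.] ang 57.4
top post 38 ind mm [-44.7 -42.5 102. ] xmin/max [-50. -39.] ang -136.4
```

View pics/s4.png

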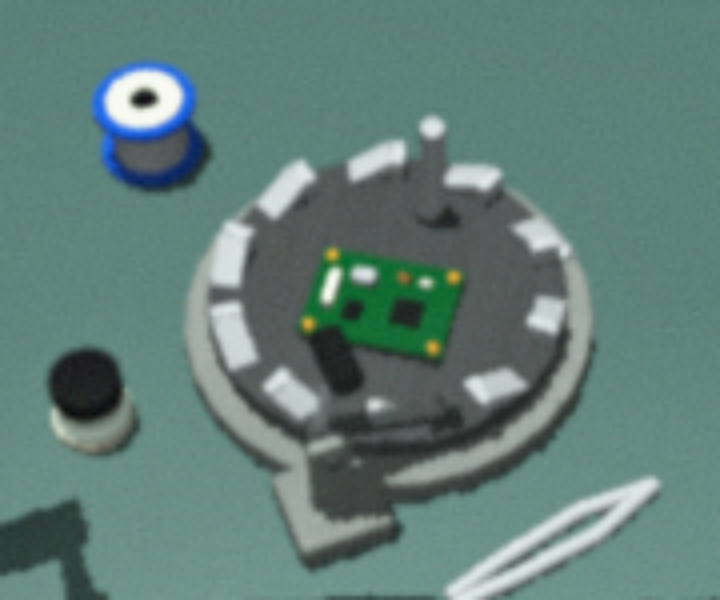

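The handle is back at crop (337,362), i.e. full-frame (304.3,280.5). At the start, with the pawl down, it was at (304.2,280), so the pawl is fully down. The post reads about -136°, the tool is clear, and spool, jar and tweezers have not moved.

```bash
python3 -c "from cell import hand_in; print(hand_in())"
```

```text
the job is handed in; nothing more can be done
None
```

The job is handed in: the pawl was lifted, the table turned back one notch (post at about -136°) and the pawl dropped fully back in at 13.7 s; the arm is clear, and no judging result was returned.

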